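Hold the reading lens in focus over the round painted tile

ROBOT

A 6-joint arm with a two-finger parallel gripper is mounted at the origin on the work surface. World frame = base frame: x ahead of the robot, y to its left, z up, the work surface at z = 0. Lengths are in m, angles in rad, forces in N, time in s.
With the tool pointing down it reaches from about 0.275 to 0.75 m from the base axis. Payload 10.2 kg.
Tool frame: the origin (TCP) lies between the finger pads; the fingertips stand 8 mm ahead of it and the grasp point (between the pads) lies 11 mm behind it; z points along the fingers, y is the line along which they close (so a half turn about z gives the same grasp; the last joint's range is limited). The gripper opens to 88 mm and grips with 3 to 60 N. Pads are 18 mm wide; open, the fingers measure 123 mm over their backs; the gripper's body (75 mm by 187 mm) begins 45 mm behind the grasp point.
Start: joints at [-1.458, 0.313, 1.498, -0, 1.331, -0.223], TCP at [0.173, -0.496, 0.208] pointing down, gripper open.
Joint ranges: [-2.94, 2.94], [-0.97, 2.17], [0.19, 2.56], [-1.23, 4.37], [0.02, 3.11], [-2.88, 2.88]. Speed limits (rad/s): [2.39, 2.39, 3.01, 3.14, 3.14, 3.14].

INTERFACE

Orientations are given as a rotation vector (axis times angle).
In Python, from station import bot gives the robot as it stands.
- The arm moves only by the shell command python3 -m inch 'ROWS' [FORCE]. ROWS is a JSON object whose one key "increments" holds a list that holds one entry, the list of rows, each a list of 7 numbers: the shift along the world's x, y, z in mm, then the turn, a rotation vector about the world's x, y, z in rad, then the opening, from -1 (shut) to 1 (fully open). In form: {"increments": [[[tx, ty, tz, ax, ay, az, claw], ...]]}. A call has exactly 10 rows; each row is the pose to reach, as a shift and turn from the pose commanded when the call began; what a row does not reach only later rows make up. A row lasts 1/8 s, in which the tool goes at most 62.5 mm and 10.7 degrees, less where a joint would pass 70% of its speed; a pose out of reach is approached as far as the arm can. A call with a gripper value outside its range is refused whole. The fingers move at their own pace and stop on an object; FORCE is the grip in N (left out, the last holds). Time passes only in rows, so rows that repeat a pose let the fingers close, or fill a call up. It gives the time, the measured TCP pose, the force, the opening and the grip force at its end, in the units of the state.
- bot.observe(): the state, without advancing time (a new reading comes with each control period).
- bot.camera(name): name is "side" or "top"; returns (picture, depth): 480x640x3 uint8, red, green, blue; 480x640 float32, m along the optical axis (not along the pixel's ray), 0 where there is no reading.
- bot.camera_model(name): a dict with "vfov" (degrees; the focal length in pixels is half the picture's height over the tangent of half this angle, whatever the lens; pixels are square), "cx", "cy" (the principal point, pixels), "rvec" (rotation vector, rad) and "tvec" (3), from world to camera coordinates, as OpenCV has them. Camera axes: x right, y down, z forward; pixel columns grow to the right and rows downward; lengths in m; the calibration is good to about 2 mm. A picture is of the moment at which its call begins. camera_model takes no time and is no camera call.
- bot.job_done(): hands the job in; it is judged then, once.
The state is a dict: "time_s": time; "joint_positions": joint angles; "dq": joint speeds; "effort": joint torques, N m; "tool_pos": TCP position; "tcp_rot": TCP orientation; "wrist_force": force on the tool from outside, world axes, zero at the start; "torque": the same for the moment, N m; "opening": finger opening in m; "grip_force": force on a finger pad.
Only numpy, scipy, OpenCV 4.12 (cv2) and the standard library are available. Lean on these libraries where they do the work, as an engineer would, in place of code of your own. Each camera call takes 0.05 s, during which the arm holds its last target. There are 200 camera calls.

TASK

Grip the reading lens by its handle, lift it up and off the two-pronged hook and bring it over the round painted tile (not the square or the long one). Finish while still holding it there, steady and level, the lens centred over the round tile and at the height marked by the black pointer on the gauge post, carried by the gripper alone. Do not shift the tiles or the pointer, nor knock the jars and the palette knife near them out of place.

Things in the scene. Friction and masses are not known exactly. Their poses are not given: they have to be found in the camera images.
- loupe: Reading lens, 0.11 kg: glass disc in a brass rim (72 mm across, 10 mm thick), wooden handle. Origin at the lens centre, mid-thickness; z normal to the lens; handle along -x in the lens plane: thin neck, then a 14 x 14 mm square bar from x = -51 to -146 mm. Balances near the lens. Starts level in the hook, lens 135 mm above the table, handle roughly towards the robot.
- handle (a point): A good place to grip the lens's handle from above: the middle of the 14 mm bar, at x = -85 mm from the lens centre, at lens mid-plane height. Axes as the lens (bar along x, fingers close along y). Free on both sides.
- stand: Fixed steel lens hanger, on the left or right half of the table. Origin on the table below the lens; z up. Two level 6 mm prongs (y = +-20 mm, tops at 130 mm) run along x under the rim, from a post and crossbar at x = 41 to 59 mm (not above 136 mm).
- hook_tips (a point): Midway between the ends of the hook's two upturned tips (40 mm apart, x = -39 mm in the stand's frame), 151 mm above the table. The handle passes out between the tips; the rim is wider than the gap, so the lens must rise at least 25 mm before it is carried off.
- board: Fixed wooden examining board 210 (x) x 290 (y) x 6 mm on the other half of the table; origin at the centre of its underside, z up. It carries the three tiles in a row along its y, about 90 mm apart, at about x = -40 mm, and a thin steel gauge post (8 mm thick, top at 157 mm) at x = 82 mm, y = 0, beyond the row.
- mark (a point): Tip of the black pointer, a collar with a level finger on the gauge post that points over the board towards the row of tiles (board -x). The height of this point, 70 to 120 mm above the table, is the focal height at which the middle plane of the lens belongs. The pointer slides stiffly up and down; z up.
- round_tile: Round white ceramic tile with paint daubs, 52 mm across, 8 mm thick, loose on the board; origin at the centre of its underside, z up. The tile to look at; which of the three places it has varies.
- square_tile: Square white ceramic tile with paint daubs, 50 x 50 x 8 mm, loose on the board; origin at the centre of its underside. To be left alone.
- bar_tile: Long white ceramic tile with paint daubs, 70 (x) x 30 (y) x 8 mm, loose on the board; origin at the centre of its underside. To be left alone.
- jar_low: Low white paint jar, 56 mm across, 45 mm high, on the board beside the gauge post; origin at the centre of its underside. Bystander.
- jar_mid: White paint jar, 60 mm across, 75 mm high, beside the lens hanger; origin at the centre of its underside. Bystander.
- palette_knife: Spatula-like palette knife 170 mm long lying flat on the table nearer the robot. Bystander.

How it is judged:
On the way:
1. the reading lens, held by the fingers, is lifted clear above the hook's upturned tips (contact force between the fingers and loupe above 1 N and contact force between loupe and stand below 0.05 N and z of loupe in the frame of stand above 0.155 m), for 0.1 s.
At the end, for the whole second after the job is handed in: The gripper still holds the reading lens still: lens centre within 15 mm, seen from above, of the round tile's centre, its middle plane within 8 mm of the pointer's height, tilted less than 0.14 rad (8 degrees) from level, touching neither the gauge, the board nor the hanger (contact force between the fingers and loupe above 1 N and horizontal distance between loupe and round_tile below 0.015 m and z of loupe in the frame of mark between -0.008 and 0.008 m and angle between loupe's own z axis and vertical below 0.14 rad and linear speed of loupe below 0.02 m/s and contact force between loupe and board below 0.05 N and contact force between loupe and stand below 0.05 N); the arm keeps its last pose, push and grip.
It fails at once if a tile is shifted more than 10 mm (distance of any of round_tile, square_tile, bar_tile from where it was at the start of the episode above 0.01 m).
It fails at once if the pointer is shifted more than 4 mm (distance of mark from where it was at the start of the episode above 0.004 m).
It fails at once if a jar on the board or by the hanger, or the palette knife, is moved more than 25 mm (distance of any of jar_low, jar_mid, palette_knife from where it was at the start of the episode above 0.025 m).
It also fails if it takes over 34 s, if anything falls off the work surface, if the arm or the gripper's body presses on something with over 40 N, if the wrist force passes 120 N, or if a joint passes its speed limit or range.

## Working session

There is one attempt and no reset: what is moved stays moved. The work goes in short steps, Python scripts to look and compute and a shell command to move; the robot and the scene stay as the last step left them, time stands still between calls to the robot, and variables do not carry over. Pictures are saved under pics/ and viewed, at most 10 in all, crops included, and the job is handed in when it is done.

```bash
mkdir -p pics; cat > h.py <<'E'
import numpy as np, cv2
from station import bot
def cam(n):
    m=bot.camera_model(n); f=240/np.tan(np.radians(m["vfov"])/2)
    R=cv2.Rodrigues(np.array(m["rvec"],float))[0]; t=np.array(m["tvec"],float).ravel()
    return f,m["cx"],m["cy"],R,t
def ray(n,u,v):
    f,cx,cy,R,t=cam(n); return -R.T@t, R.T@np.array([(u-cx)/f,(v-cy)/f,1])
def onz(n,u,v,z):
    o,d=ray(n,u,v); return o+d*(z-o[2])/d[2]
def cloud(n,D):
    f,cx,cy,R,t=cam(n); v,u=np.mgrid[:480,:640]
    P=np.stack([(u-cx)/f*D,(v-cy)/f*D,D],-1); return (P-t)@R
def proj(n,p):
    f,cx,cy,R,t=cam(n); q=R@np.array(p)+t; return q[0]/q[2]*f+cx,q[1]/q[2]*f+cy
E
python3 - <<'E'
from h import *
for n in("top","side"):
    I,D=bot.camera(n); cv2.imwrite(f"pics/{n}0.png",I[...,::-1]); np.savez(f"{n}0.npz",I=I,D=D)
    print(bot.camera_model(n), (D>0).mean())
s=bot.observe(); print(s["time_s"],s["tool_pos"],s["tcp_rot"],s["opening"])
E
```

```text
{'vfov': 45.13293511466383, 'cx': 323.8388311599785, 'cy': 245.22793799565412, 'rvec': array([ 2.14743177, -2.12154624,  0.14320906]), 'tvec': array([0.027804  , 0.57127632, 1.04106638])} 0.9957421875
{'vfov': 43.53233939158406, 'cx': 327.03843163013, 'cy': 241.13872716049545, 'rvec': array([ 0.69584058, -2.62864177,  1.13878363]), 'tvec': array([0.51540544, 0.27073402, 1.09753905])} 0.9960579427083334
0.1 [ 0.1729463  -0.49543779  0.20733804] [-3.09631669e+00 -5.24775393e-01 -5.73687135e-05] 0.08840792176999938
```

View pics/top0.png

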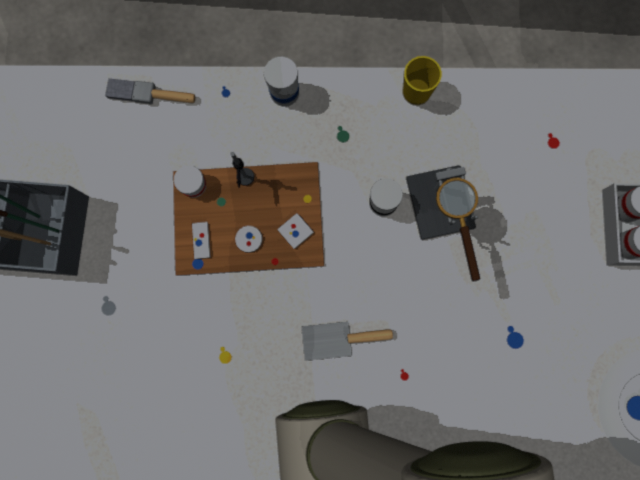

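View pics/side0.png

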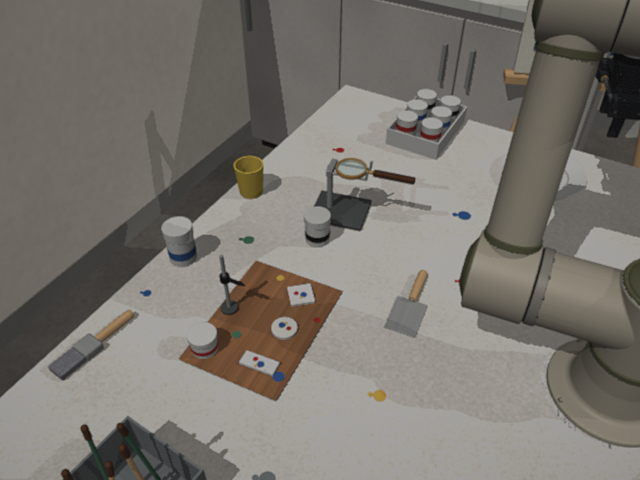

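The top view shows the lens at about (457,199), with its handle running to (474,278). The round tile is in the middle at (249,239), and the gauge post and pointer are near (240,170). In the side view the black pointer is at about (232,279), the lens at (352,168) and the round tile at (284,328).

```bash
python3 - <<'E'
from h import *
T=np.load("top0.npz"); I=T["I"]; C=cloud("top",T["D"]); S=np.load("side0.npz"); CS=cloud("side",S["D"])
hsv=cv2.cvtColor(I,cv2.COLOR_RGB2HSV)
# handle: dark brown at height
z=C[...,2]; box=np.zeros(z.shape,bool); box[165:290,430:500]=1
m=box&(z>.125)&(z<.16)
hm=m.copy(); hm[:228]=0
print("handle px",hm.sum(),"z",np.median(z[hm]))
vs,us=np.nonzero(hm); P=np.array([onz("top",u,v,.142)for u,v in zip(us,vs)])
print("extent x",P[:,0].min(),P[:,0].max(),"mean",P.mean(0)); l=cv2.fitLine(P[:,:2].astype(np.float32),cv2.DIST_HUBER,0,.01,.01).ravel(); print("line",l,np.arctan2(l[1],l[0]))
# rim by colour (orange)
rm=box&(hsv[...,0]<28)&(hsv[...,1]>90)&(hsv[...,2]>70); rm[225:]=0
c=max(cv2.findContours(rm.astype(np.uint8),cv2.RETR_EXTERNAL,cv2.CHAIN_APPROX_NONE)[0],key=cv2.contourArea)
e=cv2.fitEllipse(c);print("rim",e, onz("top",*e[0],.138))
# side rim
hs=cv2.cvtColor(S["I"],cv2.COLOR_RGB2HSV); b=np.zeros(z.shape,np.uint8); b[150:190,325:373]=1
# tile
g=((hsv[...,1]<45)&(hsv[...,2]>120)).astype(np.uint8); g[:215]=0; g[265:]=0; g[:,:185]=0; g[:,316:]=0
for c in cv2.findContours(g,cv2.RETR_EXTERNAL,cv2.CHAIN_APPROX_NONE)[0]:
    if cv2.contourArea(c)>80:
        e=cv2.minEnclosingCircle(c); M=cv2.minAreaRect(c); print("tile",e,M,onz("top",*M[0],.013))
gs=((hs[...,1]<45)&(hs[...,2]>120)).astype(np.uint8); gs[:310]=0; gs[342:]=0; gs[:,:265]=0; gs[:,303:]=0
c=max(cv2.findContours(gs,cv2.RETR_EXTERNAL,cv2.CHAIN_APPROX_NONE)[0],key=cv2.contourArea); e=cv2.fitEllipse(c); print("side tile",e,onz("side",*e[0],.0135))
def crop(I,u,v,w,h,k): return cv2.resize(I[v:v+h,u:u+w],None,fx=k,fy=k,interpolation=cv2.INTER_CUBIC)
a=crop(I,210,140,70,70,5); d=crop(S["I"],200,245,70,70,5)
cv2.imwrite("pics/g.png",np.hstack([a,d])[...,::-1])
E
```

```text
handle px 508 z 0.1410518519641092
extent x 0.4977063306759119 0.5882939482222829 mean [ 0.54346035 -0.21382852  0.142     ]
line [ 0.979175    0.20301808  0.54346037 -0.21382852] 0.20443922
rim ((456.99176025390625, 198.58419799804688), (39.16560745239258, 43.41593551635742), 155.24176025390625) [ 0.6404975  -0.19597758  0.138     ]
tile ((247.7083282470703, 238.3020782470703), 12.72758674621582) ((247.5, 238.0), (24.0, 25.0), 90.0) [0.58814489 0.18358936 0.013     ]
tile ((200.5, 239.5), 18.344036102294922) ((200.07745361328125, 239.66151428222656), (34.58987808227539, 14.56766128540039), 86.18592071533203) [0.58389411 0.2757732  0.013     ]
tile ((294.5, 230.5), 16.568140029907227) ((294.8224182128906, 230.38101196289062), (24.428361892700195, 24.487085342407227), 49.76364517211914) [0.60410948 0.09201956 0.013     ]
side tile ((283.5633544921875, 327.091796875), (20.430635452270508, 25.38427734375), 80.26677703857422) [0.58661723 0.18288532 0.0135    ]
```

View pics/g.png

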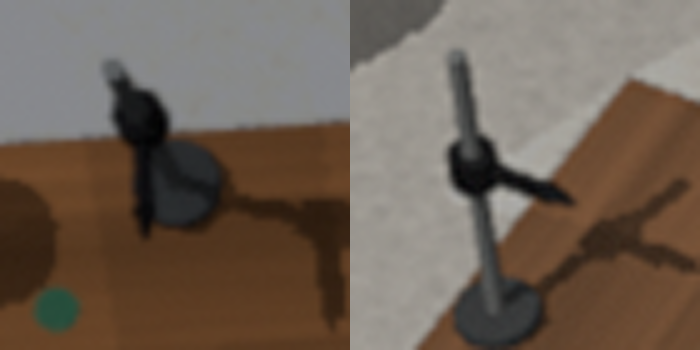

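```bash
python3 - <<'E'
from h import *
def P(n):
    f,cx,cy,R,t=cam(n); return np.array([[f,0,cx],[0,f,cy],[0,0,1]])@np.c_[R,t]
def tri(a,b):
    X=cv2.triangulatePoints(P("top"),P("side"),np.array(a,float),np.array(b,float)).ravel(); X=X[:3]/X[3]; return X,proj("top",X),proj("side",X)
print("tip",tri((239.2,187.2),(244.6,285.2)))
print("tile",tri((247.7,238.2),(283.6,327.1)))
for n,(u,v) in(("top",(239,185)),("side",(242,284))):
    C=cloud(n,np.load(n+"0.npz")["D"]); print(n,C[v-3:v+4:1,u-2:u+3,2].round(3).tolist())
E
python3 -m inch '{"increments": [[[45,33,0,0,0,-0.02,1],[90,66,0,0,0,-0.04,1],[135,100,0,0,0,-0.06,1],[180,133,0,0,0,-0.08,1],[230,170,0,0,0,-0.1,1],[280,206,0,0,0,-0.12,1],[330,243,0,0,0,-0.132,1],[370,273,0,0,0,-0.132,1],[384,283,0,0,0,-0.132,1],[384,283,0,0,0,-0.132,1]]]}' 60
```

```text
tip (array([0.66730021, 0.18881714, 0.09666359]), (np.float64(239.3042971747638), np.float64(187.48126914698827)), (np.float64(244.34754291446808), np.float64(285.11829517461814)))
tile (array([0.58713505, 0.18291284, 0.01340311]), (np.float64(247.80002535941878), np.float64(238.48353874103637)), (np.float64(283.33454048764565), np.float64(327.02873207729783)))
top [[0.098, 0.101, 0.102, 0.097, 0.015], [0.103, 0.102, 0.097, 0.097, 0.014], [0.102, 0.099, 0.099, 0.011, 0.014], [0.097, 0.099, 0.099, 0.006, 0.003], [0.007, 0.1, 0.104, 0.003, 0.004], [0.008, 0.098, 0.099, 0.005, 0.006], [0.009, 0.008, 0.007, 0.005, 0.005]]
side [[0.007, 0.003, 0.004, 0.006, 0.005], [0.099, 0.099, 0.007, 0.006, 0.007], [0.098, 0.102, 0.102, 0.003, 0.008], [0.101, 0.097, 0.097, 0.099, 0.101], [0.097, 0.099, 0.1, 0.099, 0.099], [0.005, 0.006, 0.002, 0.006, 0.006], [0.003, 0.003, 0.006, 0.003, 0.004]]
time_s: 1.35
tool_pos: [0.5569, -0.2126, 0.2073]
tcp_rot: [-3.125, -0.321, 0.001]
wrist_force: [0.3, -1.1, 0.7]
opening: 0.0885
grip_force: 0.0
```

```bash
python3 -m inch '{"increments": [[[0,0,-20,0,0,0,1],[0,0,-40,0,0,0,1],[0,0,-60,0,0,0,1],[0,0,-75,0,0,0,0.7],[0,0,-83,0,0,0,0.5],[0,0,-83,0,0,0,0.4],[0,0,-83,0,0,0,0.4],[0,0,-83,0,0,0,0.4],[0,0,-83,0,0,0,0.4],[0,0,-83,0,0,0,0.4]]]}'
python3 - <<'E'
from h import *
o=[]
for n in("top","side"):
    I,D=bot.camera(n); u,v=(400,150) if n=="top" else (300,120)
    o.append(cv2.resize(I[v:v+150,u:u+130],None,fx=3,fy=3,interpolation=cv2.INTER_CUBIC))
cv2.imwrite("pics/gr.png",np.hstack(o)[...,::-1])
E
```

```text
time_s: 2.6
tool_pos: [0.557, -0.2127, 0.1249]
tcp_rot: [3.125, 0.32, 0.0]
wrist_force: [-0.2, -0.3, -0.6]
opening: 0.0619
grip_force: 0.0
```

View pics/gr.png

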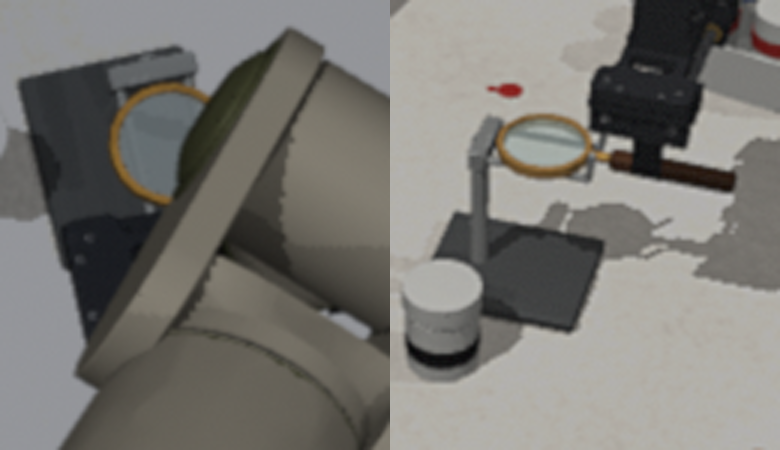

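The side crop shows the fingers straddling the handle bar near its middle, around (650,165), with the lens still in the hook. I'll close now.

```bash
python3 -m inch '{"increments": [[[0,0,0,0,0,0,0],[0,0,0,0,0,0,-0.3],[0,0,0,0,0,0,-0.6],[0,0,0,0,0,0,-1],[0,0,0,0,0,0,-1],[0,0,0,0,0,0,-1],[0,0,0,0,0,0,-1],[0,0,0,0,0,0,-1],[0,0,0,0,0,0,-1],[0,0,0,0,0,0,-1]]]}' 60
```

```text
time_s: 3.95
tool_pos: [0.557, -0.2127, 0.1248]
tcp_rot: [-3.125, -0.32, 0.0]
wrist_force: [-0.2, -0.3, -0.8]
opening: 0.0004
grip_force: 0.0
```

```bash
python3 - <<'E'
from h import *
o=[]
for n in("top","side"):
    I,D=bot.camera(n); np.savez(n+"1.npz",I=I,D=D); u,v=(400,150) if n=="top" else (330,120)
    o.append(cv2.resize(I[v:v+120,u:u+100],None,fx=4,fy=4,interpolation=cv2.INTER_CUBIC))
cv2.imwrite("pics/gr2.png",np.hstack(o)[...,::-1])
print(bot.observe()["opening"],bot.observe()["grip_force"])
E
```

```text
0.0003010001058932082 0.0
```

View pics/gr2.png

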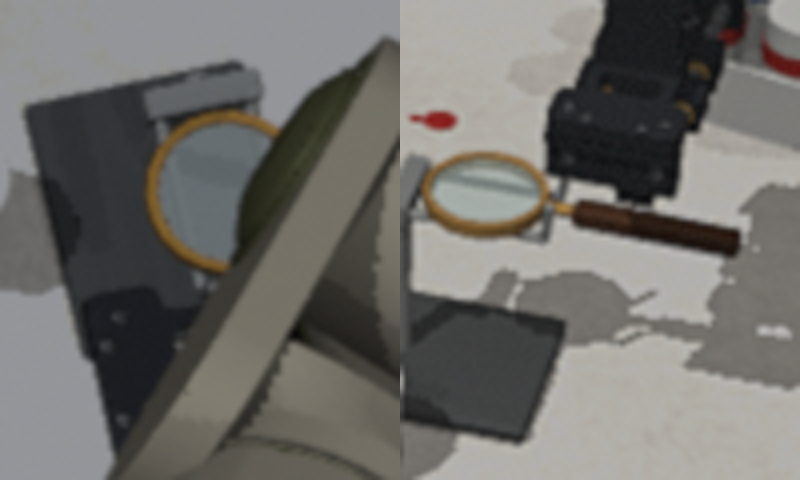

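The crop shows the fingers shut above or behind the bar, at about (640,195), and the lens undisturbed. I'll measure the fingers against the bar.

```bash
python3 - <<'E'
from h import *
S=np.load("side1.npz"); C=cloud("side",S["D"]); f,cx,cy,R,t=cam("side"); print("cam",-R.T@t)
print("exp tip px",proj("side",(.557,-.2127,.117)),"handle px",proj("side",(.557,-.212,.135)))
for u in (488,490,492):
  for v in range(154,184,2): print(u,v,C[v,u].round(3),S["I"][v,u])
P=C[140:200,460:530].reshape(-1,3); I=S["I"][140:200,460:530].reshape(-1,3).astype(int)
m=(I[:,0]-I[:,2]>12)&(P[:,2]>.12)&(P[:,2]<.16); print("handle",P[m].mean(0),P[m].min(0),P[m].max(0)); l=cv2.fitLine(P[m].astype(np.float32),cv2.DIST_HUBER,0,.01,.01).ravel();print(l)
print(bot.observe()["joint_positions"])
E
```

```text
cam [0.15512443 0.79159536 0.94490467]
exp tip px (np.float64(387.5759061478813), np.float64(182.4837103401793)) handle px (np.float64(388.07442765271236), np.float64(176.21587748615968))
488 154 [0.282 0.149 0.51 ] [118 112 101]
488 156 [0.281 0.151 0.509] [116 110  98]
488 158 [0.28  0.151 0.506] [116 111  98]
488 160 [0.28  0.152 0.504] [117 110  99]
488 162 [0.279 0.154 0.503] [117 111  99]
488 164 [0.278 0.154 0.5  ] [116 110  99]
488 166 [0.277 0.155 0.498] [115 109  98]
488 168 [0.277 0.156 0.496] [114 108  97]
488 170 [0.276 0.159 0.494] [115 110  98]
488 172 [0.275 0.156 0.49 ] [113 107  96]
488 174 [0.275 0.158 0.488] [114 108  96]
488 176 [0.274 0.158 0.485] [113 108  96]
488 178 [0.273 0.157 0.482] [112 106  96]
488 180 [0.272 0.16  0.481] [112 107  95]
488 182 [0.272 0.16  0.478] [111 105  95]
490 154 [0.279 0.151 0.512] [119 113 102]
490 156 [0.278 0.152 0.511] [119 113 100]
490 158 [0.278 0.152 0.508] [119 113 101]
490 160 [0.277 0.152 0.505] [118 112  99]
490 162 [0.277 0.153 0.503] [118 112  99]
490 164 [0.276 0.154 0.501] [118 112 100]
490 166 [0.275 0.156 0.499] [1
[... 464 characters left out ...]
 114 103]
492 160 [0.274 0.154 0.507] [119 114 102]
492 162 [0.274 0.154 0.504] [119 113 101]
492 164 [0.273 0.154 0.502] [120 114 103]
492 166 [0.273 0.154 0.499] [119 113 101]
492 168 [0.271 0.158 0.498] [118 112 100]
492 170 [0.271 0.156 0.495] [119 113 101]
492 172 [0.27  0.157 0.492] [118 113 100]
492 174 [0.27  0.156 0.489] [117 111 100]
492 176 [0.269 0.159 0.488] [118 111 100]
492 178 [0.268 0.158 0.484] [117 111  99]
492 180 [0.268 0.158 0.481] [116 111  99]
492 182 [0.267 0.16  0.48 ] [117 111  99]<stdin>:7: RuntimeWarning: Mean of empty slice.
  ret = um.true_divide(
Traceback (most recent call last):
ValueError: zero-size array to reduction operation minimum which has no identity
```

```bash
python3 - <<'E'
from h import *
S=np.load("side1.npz"); C=cloud("side",S["D"])
for u in (387,390):
  for v in range(150,188,2): print(u,v,C[v,u].round(3),S["I"][v,u])
Z=np.load("side0.npz");C0=cloud("side",Z["D"])
for nm,Cq in(("before",C0),("now",C)):
  P=Cq[165:190,372:420].reshape(-1,3); P=P[(P[:,2]>.12)&(P[:,2]<.145)&(P[:,0]<.59)]; print(nm,len(P),P.mean(0),P.min(0),P.max(0)); print(cv2.fitLine(P.astype(np.float32),cv2.DIST_HUBER,0,.01,.01).ravel())
E
```

```text
387 150 [ 0.533 -0.132  0.261] [39 41 43]
387 152 [ 0.529 -0.124  0.263] [36 37 39]
387 154 [ 0.528 -0.123  0.259] [30 30 33]
387 156 [ 0.528 -0.123  0.254] [25 25 26]
387 158 [ 0.529 -0.126  0.247] [30 30 32]
387 160 [ 0.53  -0.13   0.239] [23 26 26]
387 162 [ 0.53  -0.132  0.233] [25 27 28]
387 164 [ 0.53  -0.132  0.229] [29 27 29]
387 166 [ 0.53  -0.133  0.223] [29 32 32]
387 168 [ 0.556 -0.199  0.166] [14 16 19]
387 170 [ 0.556 -0.2    0.16 ] [77 76 75]
387 172 [ 0.564 -0.221  0.138] [66 55 49]
387 174 [ 0.559 -0.209  0.143] [53 35 26]
387 176 [ 0.557 -0.206  0.139] [45 30 23]
387 178 [ 0.557 -0.207  0.133] [44 37 33]
387 180 [ 0.619 -0.362  0.001] [173 171 169]
387 182 [ 0.615 -0.354  0.002] [180 177 172]
387 184 [ 0.611 -0.344  0.003] [178 176 170]
387 186 [ 0.608 -0.34   0.001] [178 177 170]
390 150 [ 0.528 -0.135  0.261] [41 42 45]
390 152 [ 0.524 -0.128  0.262] [66 68 69]
390 154 [ 0.522 -0.124  0.26 ] [27 29 30]
390 156 [ 0.522 -0.124  0.256] [26 27 29]
390 158 [ 0.523 -0.127  0.249] [26 26 29]
390 160 [ 0.522 -0.126  0.244] [24 26 28]
390 162 [ 0.524 -0.133  0.235] [23 24 
[... 236 characters left out ...]
214  0.141] [44 30 20]
390 176 [ 0.551 -0.209  0.14 ] [38 26 19]
390 178 [ 0.549 -0.205  0.138] [26 17 11]
390 180 [ 0.551 -0.211  0.127] [130 128 126]
390 182 [ 0.609 -0.359  0.   ] [180 179 178]
390 184 [ 0.606 -0.353 -0.001] [178 176 172]
390 186 [ 0.601 -0.342  0.002] [178 177 174]
before 327 [ 0.54237657 -0.21243212  0.13807649] [ 0.49714682 -0.22982273  0.12644781] [ 0.58893251 -0.1962465   0.14497601]
[ 9.7838122e-01  2.0680846e-01  6.8567839e-04  5.4237902e-01
 -2.1243308e-01  1.3807712e-01]
now 328 [ 0.54272391 -0.21244168  0.13805739] [ 0.49649373 -0.22929666  0.12586759] [ 0.58979546 -0.19595011  0.14460928]
[ 0.97887117  0.20446108  0.00264306  0.54272455 -0.21244177  0.13805752]
```

The depth readings show the fingertips really end at z≈0.157 and the gripper body at ≈0.22. The true height is therefore about 40 mm above the reported one, and the fingers shut harmlessly above the bar. x and y agree. I'll open, go down 40 mm and check.

```bash
python3 -m inch '{"increments": [[[0,0,0,0,0,0,0],[0,0,0,0,0,0,0.4],[0,0,0,0,0,0,0.4],[0,0,0,0,0,0,0.4],[0,0,-5,0,0,0,0.4],[0,0,-15,0,0,0,0.4],[0,0,-25,0,0,0,0.4],[0,0,-35,0,0,0,0.4],[0,0,-40,0,0,0,0.4],[0,0,-40,0,0,0,0.4]]]}'
python3 - <<'E'
from h import *
I,D=bot.camera("side"); C=cloud("side",D)
cv2.imwrite("pics/s3.png",cv2.resize(I[120:220,330:450],None,fx=5,fy=5,interpolation=cv2.INTER_CUBIC)[...,::-1])
P=C[140:215,360:430]; 
m=(P[...,2]<.17)&(P[...,2]>.09)&(P[...,1]>-.195)&(P[...,1]<-.13)&(P[...,0]<.58)&(P[...,0]>.53)
Q=P[m]; print(len(Q),Q.min(0),Q.max(0),np.median(Q,0))
E
```

```text
time_s: 5.3
tool_pos: [0.5569, -0.2126, 0.0845]
tcp_rot: [-3.125, -0.32, 0.001]
wrist_force: [0.7, -0.3, 0.6]
opening: 0.0615
grip_force: 0.0
105 [ 0.53481103 -0.17726428  0.11508836] [ 0.55659922 -0.16131935  0.15401538] [ 0.54524712 -0.16769251  0.13424575]
```

View pics/s3.png

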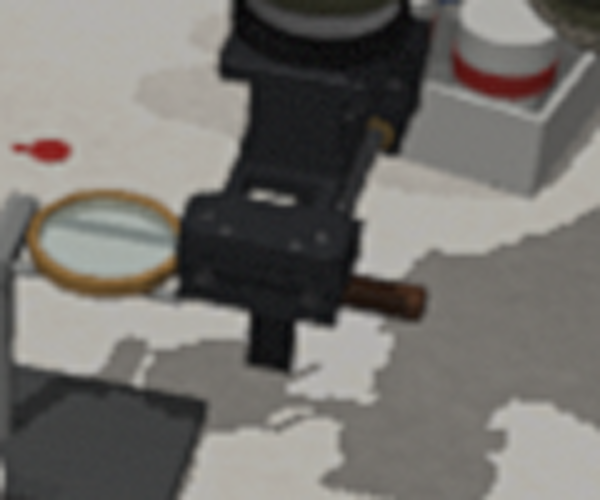

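The finger now reaches well below the bar, to its tip at about (270,365), z≈0.115, as intended. I'll close.

```bash
python3 -m inch '{"increments": [[[0,0,0,0,0,0,0],[0,0,0,0,0,0,-0.3],[0,0,0,0,0,0,-0.6],[0,0,0,0,0,0,-1],[0,0,0,0,0,0,-1],[0,0,0,0,0,0,-1],[0,0,0,0,0,0,-1],[0,0,0,0,0,0,-1],[0,0,0,0,0,0,-1],[0,0,0,0,0,0,-1]]]}' 60
```

```text
time_s: 6.6
tool_pos: [0.557, -0.2127, 0.0848]
tcp_rot: [-3.125, -0.32, -0.0]
wrist_force: [-0.4, 1.1, -0.2]
opening: 0.013
grip_force: 60.0
```

```bash
python3 -m inch '{"increments": [[[0,0,3,0,0,0,-1],[0,0,8,0,0,0,-1],[0,0,15,0,0,0,-1],[0,0,23,0,0,0,-1],[0,0,31,0,0,0,-1],[0,0,39,0,0,0,-1],[0,0,47,0,0,0,-1],[0,0,54,0,0,0,-1],[0,0,58,0,0,0,-1],[0,0,60,0,0,0,-1]]]}'
python3 - <<'E'
from h import *
I,D=bot.camera("side"); C=cloud("side",D)
cv2.imwrite("pics/s4.png",cv2.resize(I[90:220,310:450],None,fx=4,fy=4,interpolation=cv2.INTER_CUBIC)[...,::-1])
hsv=cv2.cvtColor(I,cv2.COLOR_RGB2HSV); m=(hsv[...,0]<28)&(hsv[...,1]>110)&(C[...,2]>.15)&(C[...,2]<.26)&(C[...,0]>.55)&(C[...,0]<.75)
P=C[m]; c=P.mean(0); u,s,v=np.linalg.svd(P-c); print(len(P),c,P.min(0),P.max(0),v[2])
E
```

```text
time_s: 7.85
tool_pos: [0.557, -0.2127, 0.1449]
tcp_rot: [-3.125, -0.32, 0.0]
wrist_force: [-0.2, -0.2, -0.4]
opening: 0.0128
grip_force: 60.0
534 [0.60201902 0.39196065 0.20536697] [ 0.56280975 -0.23162383  0.15126867] [0.67524927 0.64984776 0.25999638] [ 0.01361229  0.01326577 -0.99981935]
```

View pics/s4.png

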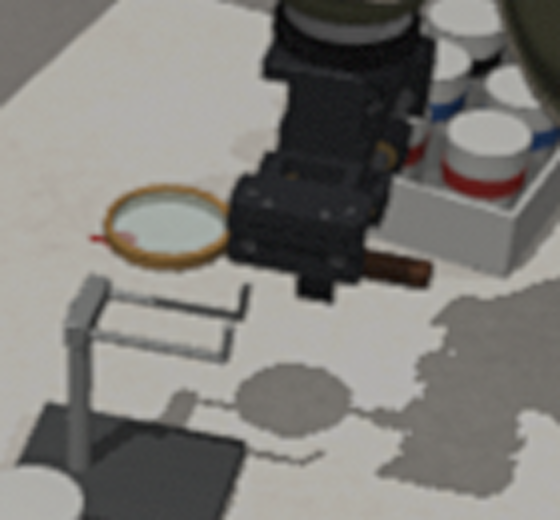

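The lens is lifted clear of the hook and level, with the rim at about (168,226). I'll carry it over the round tile at this height.

```bash
python3 -m inch '{"increments": [[[-3,15,0,0,0,0,-1],[-9,50,0,0,0,0,-1],[-16,95,0,0,0,0,-1],[-24,145,0,0,0,0,-1],[-32,200,0,0,0,0,-1],[-40,255,0,0,0,0,-1],[-46,305,0,0,0,0,-1],[-50,345,0,0,0,0,-1],[-53,370,0,0,0,0,-1],[-53,378,0,0,0,0,-1]]]}'
cat > m.py <<'E'
from h import *
zr=float(__import__("sys").argv[1]); o=bot.observe(); print(o["time_s"],o["tool_pos"],o["opening"])
res=[]
for n in("top","side"):
    I,D=bot.camera(n); C=cloud(n,D); hsv=cv2.cvtColor(I,cv2.COLOR_RGB2HSV)
    cv2.imwrite(f"pics/m_{n}_{zr:.3f}.png",I[...,::-1])
    m=(hsv[...,0]<28)&(hsv[...,1]>90)&(abs(C[...,2]-zr)<.03)&(C[...,0]>.52)&(C[...,0]<.66)&(abs(C[...,1]-.183)<.07)
    c=np.vstack(cv2.findContours(m.astype(np.uint8),cv2.RETR_EXTERNAL,cv2.CHAIN_APPROX_NONE)[0])
    e=cv2.fitEllipse(cv2.convexHull(c)); P=C[m]; A=np.c_[P[:,:2]-P[:,:2].mean(0),np.ones(len(P))]
    k=np.linalg.lstsq(A,P[:,2],rcond=None)[0]
    print(n,len(P),"bbox",P.min(0).round(3),P.max(0).round(3),"med z",np.median(P[:,2]).round(4),"slopes",k[:2].round(3),"ell",np.round(e[0],1),np.round(e[1],1),"onz",onz(n,*e[0],zr).round(4)); res.append(e[0])
def Pm(n):
    f,cx,cy,R,t=cam(n); return np.array([[f,0,cx],[0,f,cy],[0,0,1]])@np.c_[R,t]
X=cv2.triangulatePoints(Pm("top"),Pm("side"),np.array(res[0],float),np.array(res[1],float)).ravel(); print("tri",X[:3]/X[3])
E
python3 m.py 0.195
```

```text
time_s: 9.15
tool_pos: [0.503, 0.1669, 0.1447]
tcp_rot: [-3.125, -0.323, 0.001]
wrist_force: [-0.7, 0.1, -0.2]
opening: 0.0129
grip_force: 60.0
9.15 [0.50304506 0.16688842 0.14466512] 0.01292258997768984
top 141 bbox [0.593 0.154 0.195] [0.624 0.22  0.204] med z 0.1989 slopes [-0.021 -0.014] ell [229.5 213.5] [30.7 39.9] onz [0.5984 0.1866 0.195 ]
side 268 bbox [0.557 0.15  0.188] [0.623 0.221 0.203] med z 0.1982 slopes [ 0.018 -0.049] ell [278.3 262.8] [32.2 40.7] onz [0.5871 0.1857 0.195 ]
tri [0.59352794 0.18487893 0.19315157]
```

```bash
python3 - <<'E'
import cv2,numpy as np
a=cv2.imread("pics/m_top_0.195.png")[120:320,140:380];b=cv2.imread("pics/m_side_0.195.png")[200:400,170:410]
cv2.imwrite("pics/m5.png",np.hstack([cv2.resize(x,None,fx=1.65,fy=1.65) for x in(a,b)]))
E
```

```text
(no output)
```

View pics/m5.png

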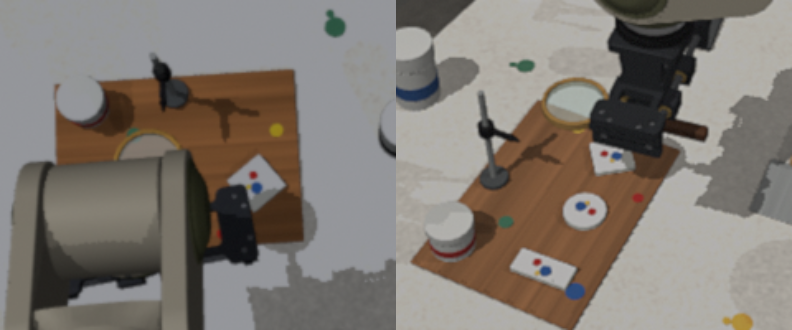

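The lens is level above the round tile. The side view puts its centre at (0.587, 0.186) and mid-plane at about 0.195. I'll lower it 97 mm and shift y by -3 mm.

```bash
python3 -m inch '{"increments": [[[0,-1,-5,0,0,0,-1],[0,-2,-16,0,0,0,-1],[0,-3,-30,0,0,0,-1],[0,-3,-45,0,0,0,-1],[0,-3,-60,0,0,0,-1],[0,-3,-75,0,0,0,-1],[0,-3,-87,0,0,0,-1],[0,-3,-94,0,0,0,-1],[0,-3,-97,0,0,0,-1],[0,-3,-97,0,0,0,-1]]]}'
python3 m.py 0.098
python3 - <<'E'
from h import *
I=cv2.imread("pics/m_side_0.098.png"); cv2.imwrite("pics/s6.png",cv2.resize(I[230:380,190:350],None,fx=4,fy=4,interpolation=cv2.INTER_CUBIC))
E
```

```text
time_s: 10.5
tool_pos: [0.5041, 0.1623, 0.0479]
tcp_rot: [-3.125, -0.32, -0.001]
wrist_force: [0.2, 0.3, -0.8]
opening: 0.0127
grip_force: 60.0
10.5 [0.50414296 0.16232843 0.04794774] 0.01274773740233571
top 142 bbox [0.587 0.147 0.096] [0.625 0.216 0.107] med z 0.102 slopes [-0.027 -0.012] ell [241.7 226.5] [32.8 38.2] onz [0.5951 0.1817 0.098 ]
side 255 bbox [0.555 0.144 0.09 ] [0.625 0.217 0.107] med z 0.1015 slopes [ 0.016 -0.05 ] ell [281.7 297.4] [31.6 38.3] onz [0.5881 0.1806 0.098 ]
tri [0.59185941 0.18053892 0.09720154]
```

View pics/s6.png

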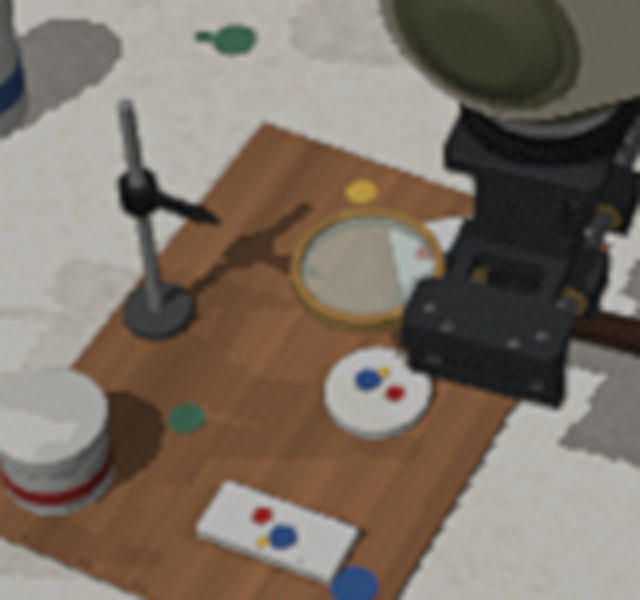

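The lens at (368,268) hangs level over the round tile, about 3 mm off centre and at the pointer's height. I'll let it settle and hand in.

```bash
python3 -m inch '{"increments": [[[0,1,0,0,0,0,-1],[0,1,0,0,0,0,-1],[0,1,0,0,0,0,-1],[0,1,0,0,0,0,-1],[0,1,0,0,0,0,-1],[0,1,0,0,0,0,-1],[0,1,0,0,0,0,-1],[0,1,0,0,0,0,-1],[0,1,0,0,0,0,-1],[0,1,0,0,0,0,-1]]]}' && python3 -c "
from station import bot
print(bot.job_done())"
```

```text
time_s: 11.85
tool_pos: [0.504, 0.1633, 0.0478]
tcp_rot: [-3.125, -0.32, 0.0]
wrist_force: [-0.3, -0.5, -0.7]
opening: 0.0126
grip_force: 60.0
the job is handed in; nothing more can be done
None
```

I handed the job in at 11.9 s with the lens gripped and level over the round tile, measured about 3 mm off centre and within about 1 mm of the pointer's height; no verdict was returned.

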